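Dock a fixture post and lock it with the cross pin

TASK

First clear the stepped clamp block out of the lane in front of the dock, setting it down to either side of the lane. Then slide the fixture post that has the drilled lug along the table, without lifting or tipping it, fully home into the dock, and push the dock's locking pin all the way through the eye of the lug. Finally swing the keeper arm fully shut behind the pin's head, and leave all the other posts, tools and the jar where they stand.

Things in the scene. Friction and masses are not known exactly. Their poses are not given: they have to be found in the camera images.
- dock: Dark steel dock fixed to the table; origin on the table. Lane along its y, open to +y. Two cheeks (x 13 to 28 mm each side, y -22 to 20, 44 high), a 26 mm slot between them for the lug; the post's block stops on their faces at y = 20. Rails 18 high, 80 apart, y 26 to 56, then a mouth flaring to 120 wide at y = 90. Post home: its origin at (0, 55) mm, axes as the dock's.
- dock_eye (a point): point on the dock's pin line between the cheeks, at (0, 0, 24) mm in the dock's frame; the pin line runs along the dock's x; the post's eye must come to this point
- post: Loose fixture post, about 0.6 kg, the only one with a lug: aluminium block 76 (x) x 70 (y) x 25 mm, black flange 56 x 56 up to 33 mm, column of 20 mm diameter up to 55 mm, green cap of 26 mm diameter up to 78 mm. A drilled dark lug 14 mm thick (x), 42 mm high, sticks out of the block's -y face from y = -35 to -75 mm. Origin: centre of the block's underside.
- post_eye (a point): centre of the 14 mm eye in the post's lug, at (0, -55, 24) mm in the post's frame; the eye's bore runs along the post's x
- pin (a joint): slide of the steel locking pin (10 mm diameter, tapered tip) along the dock's +x, m; near 0 drawn back, 0.066 pushed fully home through the eye
- pin_head (a point): centre of the outer (dock -x) end face of the pin's head, a disc of 24 mm diameter and 18 mm length, axis 24 mm above the table; pushing this face along dock +x drives the pin. It lies at dock x = -114 mm for joint 0 and at -48 mm when home
- keeper (a joint): swing of the keeper arm about a vertical pivot, rad; near 0 swung open, growing clockwise seen from above, 2.09 fully shut (against its stop, arm pointing along dock +y behind the pin's head)
- keeper_pivot (a point): pivot of the keeper arm, at (-60, -45, 24) mm in the dock's frame; the arm is a steel bar 12 mm wide, 65 mm long, from 19 to 29 mm above the table
- keeper_tab (a point): centre of the upright round tab on the keeper arm (10 mm diameter, standing on the arm from 29 to 63 mm above the table), 55 mm from the pivot; this point is 54 mm above the table
- step_block: Loose steel stepped clamp block (staircase of four steps), 50 (x) x 30 (y) x 32 mm, highest at its +x end, 0.18 kg or so; lies in the lane before the dock's mouth. The lane is as wide as the post: 40 mm either side of the dock's y axis. Origin underside centre
- plain_post: a bystander post like the one to be docked but without a lug, block 76 x 70 mm, 78 mm tall; origin underside centre
- small_post: a smaller bystander post without a lug, block 60 x 60 mm, 74 mm tall; origin underside centre
- tall_post: a taller bystander post without a lug, block 76 x 70 mm, 150 mm tall; origin underside centre
- screwdriver: screwdriver lying on the table, a bystander, along its x
- wrench: flat wrench lying on the table, a bystander, along its x
- jar: closed jar of 64 mm diameter, 85 mm tall, a bystander; origin underside centre

How it is judged:
By the outcome, as a careful person would: the job done as asked, in the order asked, and still so for the second after the job is handed in, with the robot touching nothing.
It also fails if it takes over 66 s, if anything falls off the work surface, if the arm or the gripper's body presses on something with over 40 N, if the wrist force passes 120 N, or if a joint passes its speed limit or range.

ROBOT

A 6-joint arm with a two-finger parallel gripper is mounted at the origin on the work surface. World frame = base frame: x ahead of the robot, y to its left, z up, the work surface at z = 0. Lengths are in m, angles in rad, forces in N, time in s.
With the tool pointing down it reaches from about 0.375 to 0.9 m from the base axis. Payload 3.1 kg.
Tool frame: the origin (TCP) lies midway between the tips of the shut fingers; the grasp point (between the pads) lies 19 mm behind it; z points along the fingers, y is the line along which they close (so a half turn about z gives the same grasp; the last joint's range is limited). The gripper opens to 87 mm and grips with 3 to 60 N. Pads are 19 mm wide; open, the fingers measure 117 mm over their backs; the gripper's body (75 mm by 190 mm) begins 51 mm behind the grasp point.
Start: joints at [-1.484, 0.527, 1.433, -0, 1.181, -0.178], TCP at [0.164, -0.603, 0.223] pointing down, gripper open.
Joint ranges: [-3.08, 3.08], [-0.75, 2.2], [0.22, 2.44], [-1.43, 4.57], [0, 2.65], [-2.85, 2.85]. Speed limits (rad/s): [2.79, 2.79, 3.14, 3.14, 3.14, 3.14].

INTERFACE

Orientations are given as a unit quaternion [x, y, z, w].
In Python, from rig import robot gives the robot as it stands.
- The arm moves only by the shell command python3 -m jog 'ROWS' [FORCE]. ROWS is a JSON object of lists of equal length, an entry for each row: "dp": the shift along the tool's x, y, z in mm, a list of three; "delta_rot": the turn, a rotation vector about the tool's x, y, z in rad, a list of three; "gripper": the opening, from -1 (shut) to 1 (fully open). A call has 1 to 12 rows; each row is the pose to reach, as a shift and turn from the pose commanded when the call began, along the tool's axes at that moment; what a row does not reach only later rows make up. A row lasts 1/10 s, in which the tool goes at most 50 mm and 8.59 degrees, less where a joint would pass 70% of its speed; a pose out of reach is approached as far as the arm can. A call with a gripper value outside its range is refused whole. The fingers move at their own pace and stop on an object; FORCE is the grip in N (left out, the last holds). Time passes only in rows, so rows that repeat a pose let the fingers close. It gives the time, the measured TCP pose, the force, the opening and the grip force at its end, in the units of the state.
- robot.get_obs(): the state, without advancing time (a new reading comes with each control period).
- robot.camera(name): name is "scene" or "side" or "wrist"; returns the picture (384x512x3 uint8, red, green, blue); there is no depth.
- robot.camera_model(name): a dict with "fx", "fy", "cx", "cy" (pixels), "xyz" and "orientation" of the camera in the world; the wrist camera has in their place "T_tool_cam" (4x4, takes a point from camera to tool coordinates, whose origin is the TCP and whose axes are the flange's). Camera axes: x right, y down, z forward; pixel columns grow to the right and rows downward; lengths in m; the calibration is good to about 2 mm. A picture is of the moment at which its call begins: read the wrist's pose just before it. camera_model takes no time and is no camera call.
- robot.hand_in(): hands the job in; it is judged then, once.
Trained networks look in the newest picture that a camera, given by its name, has taken for a name from the list of things; names that differ only in an ending like _2 or _b are one class to them, and where a whole thing is asked for, a point or a joint stands for the part that bears it (a point fixed in the world has none). Each returns a list of dicts, best first, with "score" (0 to 1); they miss things now and then, are a little off and sometimes report something else, mostly with a low value. They report only what shows in the picture. A call takes as long as a camera call.
- robot.search_frame(name, camera): "rect" ([left, top, right, bottom] in pixels, round what is visible of it).
The state is a dict: "time": time; "q": joint angles; "joint_velocities": joint speeds; "joint_torque": joint torques, N m; "position": TCP position; "tool_rot": TCP orientation; "ft_force": force on the tool from outside, world axes, zero at the start; "moment": the same for the moment, N m; "grip_width": finger opening in m; "grip_force": force on a finger pad.
Only numpy, scipy, OpenCV 4.12 (cv2) and the standard library are available. Lean on these libraries where they do the work, as an engineer would, in place of code of your own. Each camera call takes 0.05 s, during which the arm holds its last target. There are 200 camera calls.

## Working session

There is one attempt and no reset: what is moved stays moved. The work goes in short steps, Python scripts to look and compute and a shell command to move; the robot and the scene stay as the last step left them, time stands still between calls to the robot, and variables do not carry over. Pictures are saved under pics/ and viewed, at most 13 in all, crops included, and the job is handed in when it is done.

```bash
ls; mkdir -p pics
python3 - <<'E'
from rig import robot
import cv2,json
o=robot.get_obs();print({k:o[k] for k in('time','position','tool_rot','grip_width')})
for c in('scene','side','wrist'):
    im=robot.camera(c);cv2.imwrite(f'pics/{c}0.png',im[:,:,::-1]);print(c,robot.camera_model(c))
    for n in('dock','post','step_block','post_eye','pin_head','keeper_tab','plain_post','small_post','tall_post','jar'):
        r=robot.search_frame(n,c);print(n,[([round(v) for v in d['rect']],round(d['score'],2)) for d in r[:2]])
a=cv2.imread('pics/scene0.png');b=cv2.imread('pics/side0.png')
cv2.imwrite('pics/s0.png',cv2.resize(a,(800,600)))
cv2.imwrite('pics/d0.png',cv2.resize(b,(800,600)))
E
```

```text
pics
{'time': 0.0, 'position': array([ 0.16354485, -0.6024692 ,  0.22159157]), 'tool_rot': array([ 9.91247785e-01,  1.32010238e-01,  4.37079534e-05, -1.05967585e-03]), 'grip_width': 0.08750365213884945}
scene {'fx': 468.6998181705966, 'fy': 468.6998181705966, 'cx': 252.3236641533115, 'cy': 189.06855486326182, 'xyz': array([1.04730886, 0.60367285, 1.01717803]), 'orientation': array([ 0.31397691,  0.90098784, -0.28449755, -0.09327673])}
dock [([211, 106, 266, 182], 0.97)]
post [([256, 195, 300, 243], 0.58), ([235, 104, 254, 128], 0.35)]
step_block [([242, 181, 260, 196], 0.48)]
post_eye [([257, 199, 302, 238], 0.94)]
pin_head [([238, 126, 261, 139], 0.67)]
keeper_tab [([232, 103, 250, 131], 0.54)]
plain_post [([168, 160, 200, 192], 0.93)]
small_post [([190, 98, 218, 124], 0.65), ([256, 196, 302, 238], 0.48)]
tall_post [([337, 273, 382, 322], 0.6)]
jar [([383, 256, 417, 296], 0.63)]
side {'fx': 383.0077070547427, 'fy': 383.0077070547427, 'cx': 242.49659080542082, 'cy': 184.93304658652195, 'xyz': array([-0.01818775,  0.8372097 ,  0.70863657]), 'orientation': array([-0.29548832,  0.827739
[... 428 characters left out ...]
small_post [([301, 146, 322, 171], 0.52)]
tall_post [([136, 215, 163, 278], 0.87)]
jar [([161, 251, 188, 294], 0.85)]
wrist {'fx': 336.80936737108664, 'fy': 336.80936737108664, 'cx': 251.98860490468485, 'cy': 193.78295830531619, 'T_tool_cam': array([[ 3.56920550e-04, -9.68090965e-01, -2.50598794e-01,
         6.74793218e-02],
       [ 9.99999849e-01,  4.50263183e-04, -3.15146064e-04,
         4.85243125e-05],
       [ 4.17925468e-04, -2.50598644e-01,  9.68090980e-01,
        -1.60455627e-01],
       [ 0.00000000e+00,  0.00000000e+00,  0.00000000e+00,
         1.00000000e+00]])}
dock []
post []
step_block []
post_eye []
pin_head []
keeper_tab []
plain_post []
small_post []
tall_post []
jar []
```

Run:
```python
import cv2
a=cv2.imread('pics/scene0.png')[85:335,140:430];b=cv2.imread('pics/side0.png')[130:300,120:340]
cv2.imwrite('pics/s1.png',cv2.resize(a,(696,600),interpolation=cv2.INTER_CUBIC))
cv2.imwrite('pics/d1.png',cv2.resize(b,(770,595),interpolation=cv2.INTER_CUBIC))
```

```text
(no output)
```

View pics/s1.png

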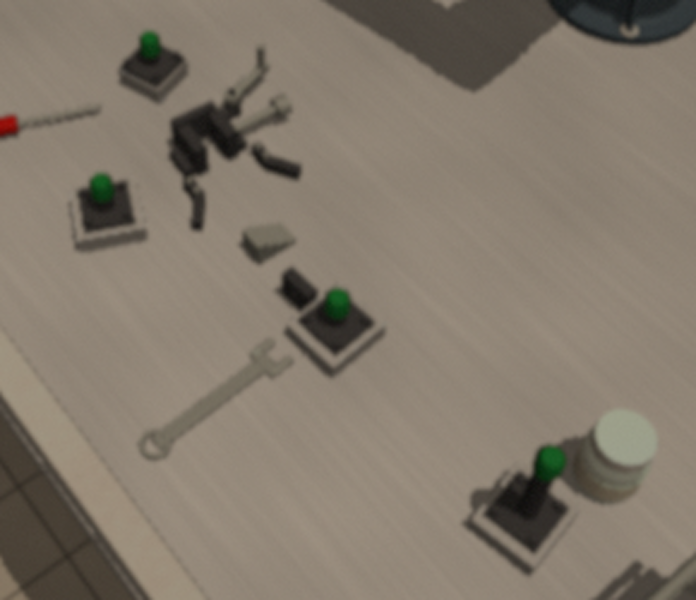

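View pics/d1.png

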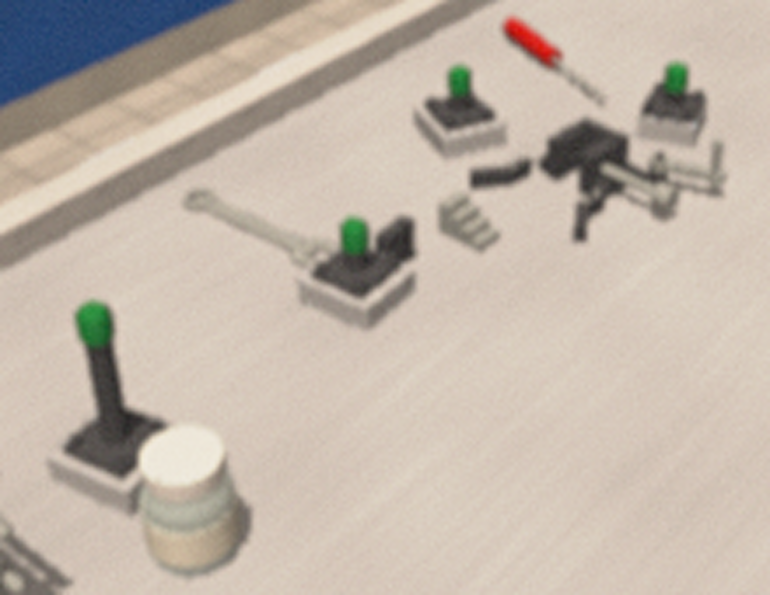

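```bash
cat > h.py <<'E'
from rig import robot
import numpy as np, cv2
from scipy.spatial.transform import Rotation as R
def cam(n,o=None):
    m=robot.camera_model(n)
    if n=='wrist':
        o=o or robot.get_obs(); T=np.eye(4);T[:3,:3]=R.from_quat(o['tool_rot']).as_matrix();T[:3,3]=o['position']
        T=T@m['T_tool_cam']; return m,T[:3,:3],T[:3,3]
    return m,R.from_quat(m['orientation']).as_matrix(),np.array(m['xyz'])
def ray(c,u,v,z):
    m,r,p=c; d=r@np.array([(u-m['cx'])/m['fx'],(v-m['cy'])/m['fy'],1]); return p+d*(z-p[2])/d[2]
def proj(c,P):
    m,r,p=c; q=(np.asarray(P)-p)@r; return np.c_[m['cx']+m['fx']*q[...,0]/q[...,2],m['cy']+m['fy']*q[...,1]/q[...,2]]
E
python3 - <<'E'
from h import *
s=cam('scene');d=cam('side')
f=lambda x,y:(140+x/2.4,85+y/2.4); g=lambda x,y:(120+x/3.5,130+y/3.5)
for n,a,b,z in [('cap top',(338,294),(354,222),.078),('block',(267,240),(468,222),.016),('pinhead',(283,104),(664,198),.024),('tabtop',(262,50),(716,145),.063),('cheekL',(190,135),None,.044),('cheekR',(225,130),None,.044),('lug end',(285,282),(410,225),.042),
 ('railendL',(197,225),None,.01),('railendR',(297,172),None,.01),('plain',(100,178),(459,70),.078),('small',(150,36),(676,67),.074),('tall',(551,452),(94,306),.15),('jar',(626,437),(182,452),.085),('wr1',(155,445),(200,198),.005),('wr2',(275,355),(312,255),.005)]:
    print(n,ray(s,*f(*a),z)[:2].round(3), ray(d,*g(*b),z)[:2].round(3) if b else '')
E
```

```text
cap top [0.631 0.168] [0.628 0.17 ]
block [0.618 0.038] [0.61  0.039]
pinhead [ 0.485 -0.101] [ 0.485 -0.096]
tabtop [ 0.474 -0.155] [ 0.466 -0.15 ]
cheekL [ 0.608 -0.116] 
cheekR [ 0.573 -0.097] 
lug end [0.648 0.106] [0.623 0.105]
railendL [ 0.664 -0.03 ] 
railendR [ 0.53  -0.019] 
plain [ 0.734 -0.102] [ 0.728 -0.096]
small [ 0.569 -0.247] [ 0.565 -0.243]
tall [0.625 0.431] [0.624 0.432]
jar [0.53 0.45] [0.528 0.448]
wr1 [0.851 0.157] [0.846 0.155]
wr2 [0.697 0.151] [0.697 0.155]
```

```bash
python3 -m jog '{"dp":[[573,-448,-80],[573,-448,-80],[573,-448,-80],[573,-448,-80],[573,-448,-80],[573,-448,-80],[573,-448,-80],[573,-448,-80],[573,-448,-80],[573,-448,-80],[573,-448,-80],[573,-448,-80]],"delta_rot":[[0,0,0.13],[0,0,0.265],[0,0,0.265],[0,0,0.265],[0,0,0.265],[0,0,0.265],[0,0,0.265],[0,0,0.265],[0,0,0.265],[0,0,0.265],[0,0,0.265],[0,0,0.265]],"gripper":[1,1,1,1,1,1,1,1,1,1,1,1]}'
```

```text
time: 2.85
position: [0.5219, -0.1238, 0.2887]
tool_rot: [1.0, -0.0, 0.0, 0.0]
ft_force: [0.1, -0.6, -0.8]
grip_width: 0.0873
grip_force: 0.0
```

Now finish: +78 x, +104 y world → tool (78,-104,-12).

```bash
python3 -m jog '{"dp":[[39,-52,-6],[78,-104,-12],[78,-104,-12],[78,-104,-12]],"delta_rot":[[0,0,0],[0,0,0],[0,0,0],[0,0,0]],"gripper":[1,1,1,1]}'
python3 - <<'E'
from h import *
o=robot.get_obs();im=robot.camera('wrist');cv2.imwrite('pics/w1.png',im[:,:,::-1]);np.savez('w1.npz',q=o['tool_rot'],p=o['position'])
print(o['position'])
for n in('dock','post','step_block','post_eye','pin_head','keeper_tab'):
    print(n,[([round(v) for v in e['rect']],round(e['score'],2)) for e in robot.search_frame(n,'wrist')[:2]])
cv2.imwrite('pics/w1b.png',cv2.resize(im[:,:,::-1],(800,600),interpolation=cv2.INTER_CUBIC))
E
```

```text
time: 3.25
position: [0.6012, -0.0182, 0.3005]
tool_rot: [1.0, 0.002, 0.001, -0.0]
ft_force: [-0.4, -0.7, -0.9]
grip_width: 0.0868
grip_force: 0.0
[ 0.60123619 -0.01818012  0.30052291]
dock [([252, 112, 359, 247], 0.8), ([110, 0, 141, 96], 0.73)]
post [([75, 106, 168, 166], 0.87), ([304, 193, 326, 247], 0.32)]
step_block [([202, 131, 225, 170], 0.79), ([252, 111, 360, 246], 0.69)]
post_eye [([78, 105, 170, 166], 0.86), ([251, 111, 357, 251], 0.17)]
pin_head [([301, 195, 321, 247], 0.56)]
keeper_tab [([340, 208, 356, 224], 0.52)]
```

View pics/w1b.png

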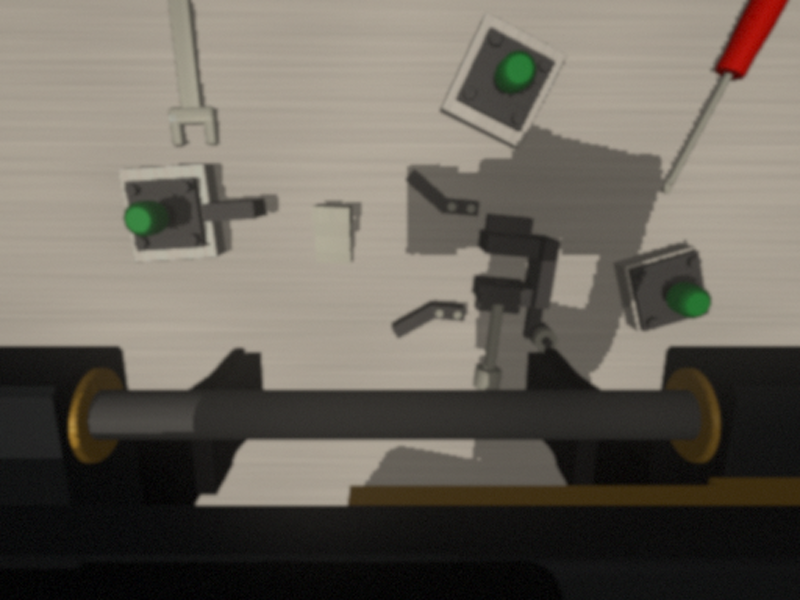

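Run:
```python
from h import *
z=np.load('w1.npz');c=cam('wrist',{'tool_rot':z['q'],'position':z['p']})
k=1.5625
for n,u,v,h in [('railU scr1',451,207,.018),('railU scr2',471,207,.018),('railL scr1',445,312,.018),('railL scr2',460,313,.018),('mouthU',411,173,.018),('mouthL',397,330,.018),('pinhead',487,376,.03),('pin',494,318,.024),('tab',543,337,.063),('cap',140,217,.078),('lug tip',264,208,.042),('lug root',213,209,.042),('flange TL',137,182,.033),('flange BL',143,250,.033),('flange TR',200,179,.033),('flange BR',205,246,.033),('blk TL',120,170,.025),('blk TR',208,164,.025),('blk BR',215,256,.025),('stepTL',313,207,.016),('stepTR',350,204,.032),('stepBR',352,262,.004),('stepBL',318,262,.004)]:
    print(n,ray(c,u/k,v/k,h)[:2].round(4))
im=cv2.imread('pics/w1.png')
cv2.imwrite('pics/w1c.png',cv2.resize(im[95:250,180:380],(774,600),interpolation=cv2.INTER_CUBIC))
```

```text
railU scr1 [ 0.6372 -0.0655]
railU scr2 [ 0.6373 -0.0821]
railL scr1 [ 0.5468 -0.0631]
railL scr2 [ 0.546  -0.0763]
mouthU [ 0.6645 -0.0319]
mouthL [ 0.5301 -0.0213]
pinhead [ 0.4921 -0.1005]
pin [ 0.5433 -0.105 ]
tab [ 0.539 -0.137]
cap [0.6331 0.1652]
lug tip [0.6373 0.0841]
lug root [0.6364 0.1242]
flange TL [0.6565 0.1859]
flange BL [0.6022 0.1873]
flange TR [0.6591 0.1357]
flange BR [0.6058 0.1362]
blk TL [0.6656 0.2023]
blk TR [0.6707 0.1312]
blk BR [0.5962 0.1314]
stepTL [0.6365 0.0495]
stepTR [0.6401 0.0172]
stepBR [0.5881 0.0185]
stepBL [0.5879 0.0484]
```

View pics/w1c.png

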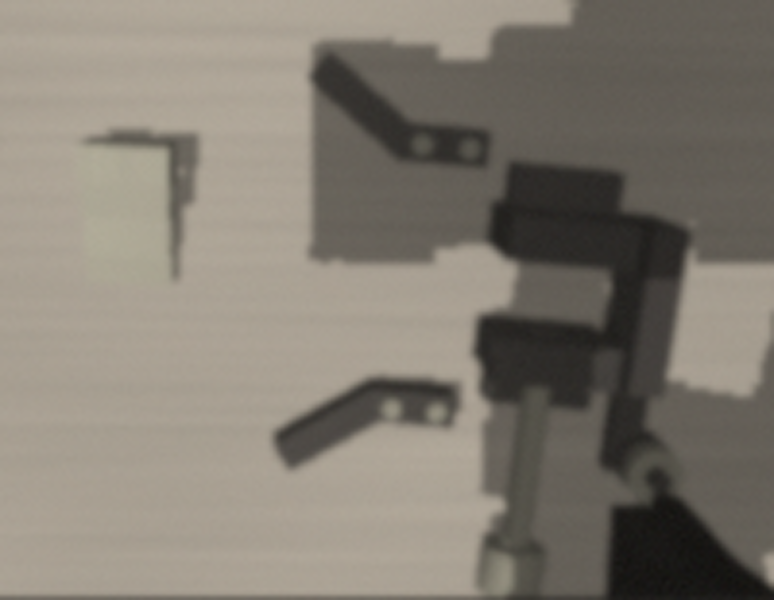

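```bash
cat > fit.py <<'E'
from h import *
from scipy.optimize import least_squares
z=np.load('w1.npz');c=cam('wrist',{'tool_rot':z['q'],'position':z['p']})
def W(p,L):
    L=np.atleast_2d(L)/1000.;a=p[2];return np.c_[p[0]+L[:,0]*np.cos(a)-L[:,1]*np.sin(a),p[1]+L[:,0]*np.sin(a)+L[:,1]*np.cos(a),L[:,2]]
def fit(L,uv,p0):
    r=least_squares(lambda p:(proj(c,W(p,L))-uv).ravel(),p0,loss='soft_l1');return r.x,(proj(c,W(r.x,L))-uv).round(1)
E
python3 - <<'E'
from fit import *
L=np.array([[40,56,18],[40,26,18],[-40,56,0],[-40,26,0],[60,90,18],[-60,90,0],[-60,-45,33]],float)
uv=np.array([[402,158],[487,166],[374,378],[458,386],[314,78],[275,435],[655,470]])/3.87+[180,95]
p,e=fit(L,uv,[.59,-.11,-.07]);print(p,e.tolist())
im=cv2.imread('pics/w1c.png')
def pl(L,col,close=True,p=p):
    q=((proj(c,W(p,np.array(L,float)))-[180,95])*3.87).round().astype(int)
    cv2.polylines(im,[q.reshape(-1,1,2)],close,col,1)
for s in(1,-1):
    for zz,col in((44,(0,255,0)),(0,(255,128,0))):
        pl([[s*13,-22,zz],[s*28,-22,zz],[s*28,20,zz],[s*13,20,zz]],col)
    for zz,col in((18,(0,255,0)),(0,(255,128,0))): pl([[s*40,26,zz],[s*40,56,zz],[s*60,90,zz]],col,False)
pl([[-114,0,24],[-28,0,24]],(0,0,255),False);pl([[-60,-45,29],[-100,-45,29]],(255,0,255),False)
cv2.imwrite('pics/w1d.png',im)
# post
k=1.5625
Lp=np.array([[28,28,33],[-28,28,33],[28,-28,33],[-28,-28,33],[0,-75,42],[0,0,78],[38,-35,25],[-38,-35,25],[38,35,25],[-38,35,25]],float)
up=np.array([[137,182],[143,250],[200,179],[205,246],[265,207],[140,217],[207,164],[215,256],[120,170],[136,262]])/k
p,e=fit(Lp,up,[.63,.16,0]);print('post',p,e.tolist())
Ls=np.array([[25,-15,32],[25,15,32],[-25,15,8],[-25,-15,8]],float)
us=np.array([[166,147],[86,142],[90,280],[175,278]])/3.87+[180,95]
p,e=fit(Ls,us,[.61,.03,0]);print('step',p,e.tolist())
E
```

```text
[ 0.58829773 -0.11190784 -0.0820596 ] [[-0.0, 0.1], [0.9, 0.1], [-0.2, -0.7], [-0.8, -0.9], [-1.9, 2.8], [0.1, -3.9], [2.4, 2.4]]
post [0.63129459 0.1641821  0.06488906] [[-6.6, -0.8], [-2.3, 0.5], [-2.0, -1.6], [1.4, 0.5], [-4.9, 1.6], [1.1, 1.6], [0.1, -0.7], [3.6, 0.5], [0.5, -1.1], [1.1, -0.2]]
step [ 0.61347661  0.03253209 -0.02800795] [[1.4, -0.7], [-1.8, -0.2], [-0.0, 0.1], [0.1, 1.4]]
```

View pics/w1d.png

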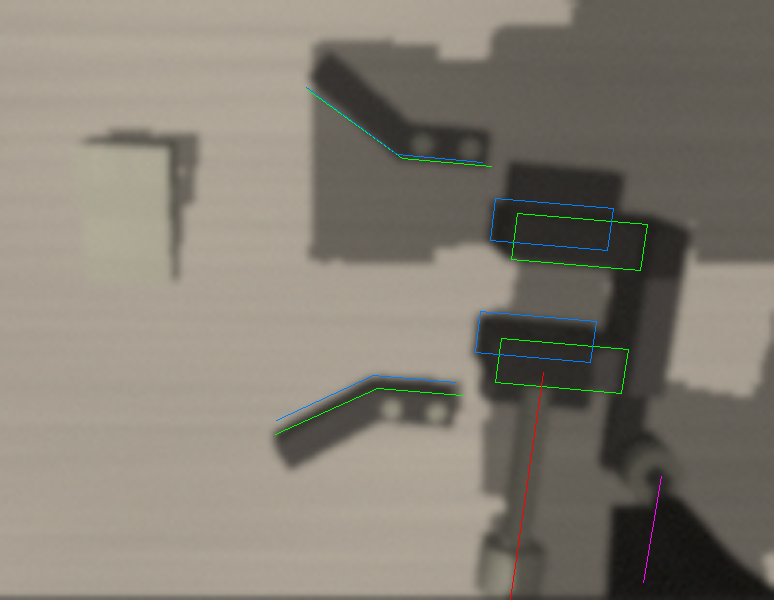

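```bash
python3 -m jog '{"dp":[[12,-33,35],[18,-51,80],[18,-51,128],[18,-51,176],[18,-51,222],[18,-51,265],[18,-51,290],[18,-51,296],[18,-51,296],[18,-51,296],[18,-51,296],[18,-51,296]],"delta_rot":[[0,0,0],[0,0,0],[0,0,0],[0,0,0],[0,0,0],[0,0,0],[0,0,0],[0,0,0],[0,0,0],[0,0,0],[0,0,0],[0,0,0]],"gripper":[0.3,0.3,0.3,0.3,0.3,0.3,0.3,0.3,0.3,-0.8,-0.8,-0.8]}' 20
```

```text
time: 4.8
position: [0.6182, 0.0291, 0.006]
tool_rot: [1.0, -0.0, 0.002, 0.0]
ft_force: [-0.5, 0.7, 1.3]
grip_width: 0.0404
grip_force: 0.3
```

```bash
python3 -m jog '{"dp":[[0,0,0],[0,0,0],[0,0,0],[0,0,-10],[0,0,-35],[0,0,-50],[0,0,-50]],"delta_rot":[[0,0,0],[0,0,0],[0,0,0],[0,0,0],[0,0,0],[0,0,0],[0,0,0]],"gripper":[-0.8,-0.8,-0.8,-0.8,-0.8,-0.8,-0.8]}' 25
```

```text
time: 5.5
position: [0.6189, 0.029, 0.0566]
tool_rot: [1.0, -0.0, 0.003, 0.0]
ft_force: [-0.2, -0.4, -1.4]
grip_width: 0.0296
grip_force: 25.0
```

```bash
python3 -m jog '{"dp":[[30,0,0],[70,0,0],[92,0,0],[92,0,10],[92,0,30],[92,0,45],[92,0,49.5],[92,0,49.5],[92,0,49.5],[92,0,49.5],[92,0,40],[92,0,0]],"delta_rot":[[0,0,0],[0,0,0],[0,0,0],[0,0,0],[0,0,0],[0,0,0],[0,0,0],[0,0,0],[0,0,0],[0,0,0],[0,0,0],[0,0,0]],"gripper":[-0.8,-0.8,-0.8,-0.8,-0.8,-0.8,-0.8,-0.8,0.2,0.2,0.2,0.2]}' 25
```

```text
time: 6.7
position: [0.7048, 0.0296, 0.0498]
tool_rot: [1.0, -0.0, -0.005, -0.001]
ft_force: [-0.2, 0.3, 0.2]
grip_width: 0.0499
grip_force: 0.0
```

```bash
python3 -m jog '{"dp":[[0,0,-45],[-10,0,-90],[-45,10,-130],[-85,20,-165],[-125,20,-200],[-155,20,-230],[-170,20,-250],[-170,20,-250],[-170,20,-250],[-170,20,-250]],"delta_rot":[[0,0,0],[0,0,0],[0,0,0],[0,0,0],[0,0,0],[0,0,0],[0,0,0],[0,0,0],[0,0,0],[0,0,0]],"gripper":[0.2,0.2,0.2,0.2,0.2,0.2,0.2,0.2,0.2,0.2]}'
python3 - <<'E'
from h import *
o=robot.get_obs();im=robot.camera('wrist');cv2.imwrite('pics/w2.png',im[:,:,::-1]);np.savez('w2.npz',q=o['tool_rot'],p=o['position'])
print(o['position'])
for n in('dock','post','step_block','pin_head','keeper_tab'):
    print(n,[([round(v) for v in e['rect']],round(e['score'],2)) for e in robot.search_frame(n,'wrist')[:2]])
cv2.imwrite('pics/w2b.png',cv2.resize(im[90:340,40:373,::-1],(799,600),interpolation=cv2.INTER_CUBIC))
E
```

```text
time: 7.7
position: [0.5392, 0.0093, 0.3032]
tool_rot: [1.0, -0.0, -0.001, -0.0]
ft_force: [-0.2, -0.4, -0.2]
grip_width: 0.0525
grip_force: 0.0
[0.5391545  0.00930224 0.30316796]
dock [([270, 58, 391, 218], 0.78)]
post [([89, 54, 189, 117], 0.62)]
step_block [([224, 0, 249, 50], 0.66), ([363, 164, 388, 224], 0.16)]
pin_head [([326, 147, 343, 204], 0.97)]
keeper_tab [([365, 161, 392, 223], 0.81), ([271, 57, 395, 221], 0.3)]
```

View pics/w2b.png

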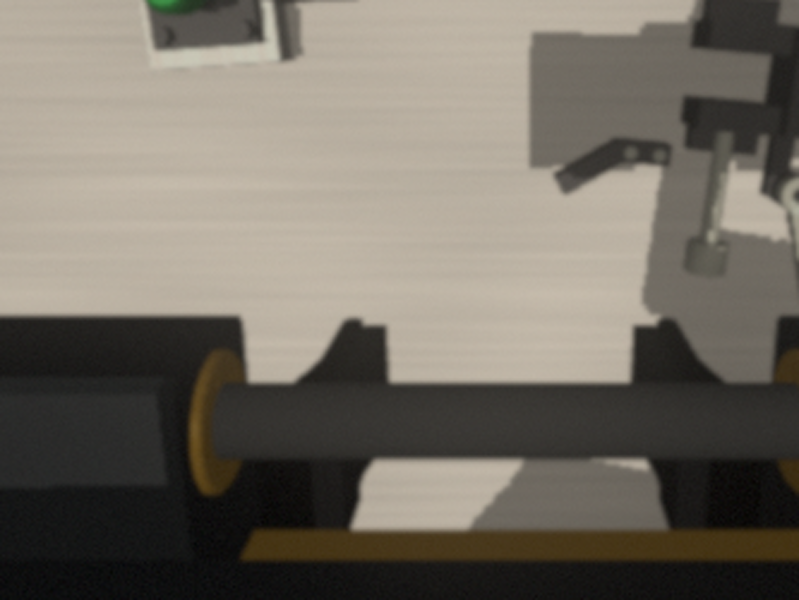

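Run:
```python
import cv2
im=cv2.imread('pics/w2.png')
cv2.imwrite('pics/w2c.png',cv2.resize(im[35:235,80:400],(800,500),interpolation=cv2.INTER_CUBIC))
```

```text
(no output)
```

View pics/w2c.png

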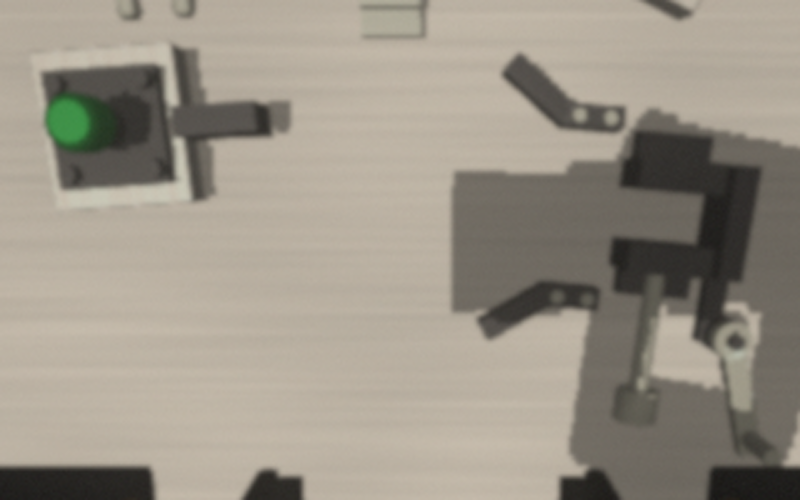

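```bash
sed -i 's/w1.npz/w2.npz/' fit.py
python3 - <<'E'
from fit import *
T=lambda a:np.array(a)/2.5+[80,35]
L=np.array([[40,56,9],[40,26,9],[-40,56,0],[-40,26,0],[60,90,9],[-60,90,0],[-60,-45,33]],float)
p,e=fit(L,T([[562,126],[624,131],[543,282],[598,289],[503,73],[478,322],[735,340]]),[.59,-.11,-.07]);print('dock',p,e.tolist())
im=cv2.imread('pics/w2c.png')
def pl(p,L,col,close=True):
    q=((proj(c,W(p,np.array(L,float)))-[80,35])*2.5).round().astype(int)
    cv2.polylines(im,[q.reshape(-1,1,2)],close,col,1)
G,B=(0,255,0),(255,128,0)
for s in(1,-1):
    for zz,col in((44,G),(0,B)): pl(p,[[s*13,-22,zz],[s*28,-22,zz],[s*28,20,zz],[s*13,20,zz]],col)
    for zz,col in((18,G),(0,B)): pl(p,[[s*40,26,zz],[s*40,56,zz],[s*60,90,zz]],col,False)
pl(p,[[-114,0,24],[-28,0,24]],(0,0,255),False)
print('pin',[ray(c,*T(x),.024)[:2].round(4) for x in((645,385),(655,280))],'tab',ray(c,*T((768,455)),.063).round(4))
Lp=np.array([[28,28,33],[28,-28,33],[-28,-28,33],[-28,28,33],[0,-75,42],[0,0,78],[38,35,25],[38,-35,25],[-38,35,25]],float)
p,e=fit(Lp,T([[43,73],[160,66],[175,183],[58,190],[258,118],[68,122],[33,55],[167,45],[57,207]]),[.63,.16,.06]);print('post',p,e.tolist())
for h,x,y in((0,38,35),(25,38,35),(33,28,28)): pl(p,[[x,y,h],[-x,y,h],[-x,-y,h],[x,-y,h]],G if h else B)
pl(p,[[7,-75,42],[-7,-75,42],[-7,-35,42],[7,-35,42]],G)
an=np.linspace(0,6.28,20);pl(p,np.c_[13*np.cos(an),13*np.sin(an),78+0*an],(0,0,255))
cv2.imwrite('pics/w2d.png',im)
E
```

```text
dock [ 0.58770376 -0.1119694  -0.08580556] [[0.7, 0.3], [-1.0, 0.4], [-0.0, -0.8], [-0.3, -1.8], [-0.3, 2.6], [-0.1, -4.5], [1.9, 1.0]]
pin [array([ 0.4992, -0.1063]), array([ 0.5554, -0.1079])] tab [ 0.4727 -0.1599  0.063 ]
post [0.63001574 0.16619288 0.05408552] [[-0.5, -0.8], [-0.9, -0.7], [-0.8, 0.7], [1.1, 0.4], [-0.1, 0.3], [0.9, 0.4], [-0.7, -1.2], [2.9, -0.5], [0.0, 1.9]]
```

View pics/w2d.png

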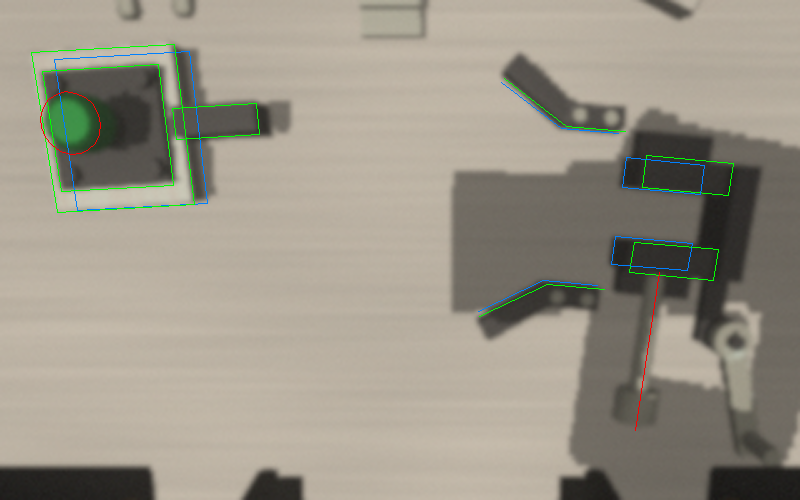

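Run:
```python
from fit import *
T=lambda a:np.array(a)/2.5+[80,35]
im=cv2.imread('pics/w2.png');g=cv2.cvtColor(im,cv2.COLOR_BGR2GRAY).astype(float)
# refine screws: local bright centroid
P=[]
for x in((579,115),(612,118),(557,297),(588,299)):
    u,v=T(x);a,b=int(round(u)),int(round(v));w=g[b-3:b+4,a-3:a+4];w=np.clip(w-np.percentile(w,60),0,None)
    yy,xx=np.mgrid[b-3:b+4,a-3:a+4];q=((w*xx).sum()/w.sum(),(w*yy).sum()/w.sum());P.append(ray(c,*q,.019)[:2]);print(q,P[-1].round(4))
P=np.array(P)
an=lambda d:np.arctan2(d[1],d[0])
print('across',an(P[0]-P[2]),an(P[1]-P[3]),'along',an(P[0]-P[1])-np.pi/2,an(P[2]-P[3])-np.pi/2,P.mean(0))
# pin centreline: brightness centroid per row between cheek and head
for v in range(148,188,4):
    row=g[v,325:350].round().astype(int);print(v,row.tolist())
```

```text
(np.float64(311.52830188679246), np.float64(80.3989218328841)) [ 0.6381 -0.0654]
(np.float64(324.13712574850297), np.float64(81.55389221556887)) [ 0.6367 -0.0813]
(np.float64(302.60843373493975), np.float64(153.62048192771084)) [ 0.5461 -0.0577]
(np.float64(313.92783505154637), np.float64(156.05154639175257)) [ 0.5429 -0.0728]
across -0.08341322179906602 -0.08984017866294326 along -0.08640908524521018 -0.21020723603681124 [ 0.59095486 -0.06929783]
148 [74, 53, 44, 47, 48, 49, 49, 48, 47, 50, 49, 50, 60, 67, 78, 85, 90, 91, 89, 81, 68, 56, 48, 48, 47]
152 [97, 89, 85, 82, 79, 78, 74, 72, 70, 71, 66, 65, 68, 75, 83, 88, 90, 90, 86, 75, 64, 55, 51, 50, 50]
156 [105, 105, 104, 105, 105, 105, 105, 104, 105, 103, 99, 90, 81, 82, 87, 89, 92, 91, 94, 109, 117, 115, 108, 106, 106]
160 [106, 105, 105, 104, 105, 104, 105, 105, 103, 102, 92, 82, 81, 85, 88, 91, 92, 101, 127, 153, 162, 152, 134, 125, 124]
164 [108, 109, 108, 110, 109, 109, 108, 108, 107, 101, 91, 84, 84, 90, 103, 120, 129, 137, 155, 173, 182, 184, 183, 183, 184]
168 [111, 110, 110, 110, 111, 111, 111, 110, 104, 95, 83, 82, 87, 93, 106, 120, 136, 153, 172, 180, 183, 184, 183, 183, 183]
172 [109, 109, 108, 108, 109, 108, 108, 105, 100, 88, 83, 85, 93, 107, 123, 134, 145, 161, 175, 179, 179, 179, 178, 179, 179]
176 [107, 109, 108, 108, 108, 107, 107, 102, 91, 83, 85, 100, 121, 137, 139, 141, 154, 170, 177, 178, 178, 179, 180, 180, 179]
180 [106, 107, 107, 106, 107, 108, 104, 95, 84, 81, 87, 102, 124, 136, 139, 146, 163, 174, 177, 176, 177, 177, 177, 177, 177]
184 [111, 110, 110, 110, 110, 110, 102, 90, 84, 85, 92, 103, 121, 132, 137, 149, 164, 171, 178, 180, 181, 181, 182, 182, 182]
```

```bash
python3 -c "
from h import *
o=robot.get_obs();print(o['q'].round(3),o['position'],R.from_quat(o['tool_rot']).as_matrix().round(4).tolist())"
```

```text
[-0.19   0.323  1.543  0.     1.277  1.381] [0.53907465 0.00934681 0.30310539] [[1.0, -0.0001, -0.0018], [-0.0001, -1.0, 0.0004], [-0.0018, -0.0004, -1.0]]
```

```bash
python3 -m jog '{"dp":[[10,-20,5],[20,-40,15],[30,-60,35],[40,-80,55],[50,-100,75],[60,-120,100],[70,-135,120],[80,-145,140],[88,-153,160],[91,-157,175],[91,-157,175],[91,-157,175]],"delta_rot":[[0,0,-0.15],[0,0,-0.3],[0,0,-0.45],[0,0,-0.6],[0,0,-0.75],[0,0,-0.9],[0,0,-1.05],[0,0,-1.2],[0,0,-1.35],[0,0,-1.49],[0,0,-1.625],[0,0,-1.625]],"gripper":[1,1,1,1,1,1,1,1,1,1,1,1]}'
python3 - <<'E'
from h import *
o=robot.get_obs();im=robot.camera('wrist');cv2.imwrite('pics/w3.png',im[:,:,::-1]);np.savez('w3.npz',q=o['tool_rot'],p=o['position'])
print(o['position'],R.from_quat(o['tool_rot']).as_matrix()[:,0].round(3))
E
```

```text
time: 9.2
position: [0.6296, 0.1665, 0.1276]
tool_rot: [0.688, 0.726, -0.001, -0.001]
ft_force: [-0.3, 0.7, 0.5]
grip_width: 0.0872
grip_force: 0.0
[0.62962562 0.16648298 0.12761867] [-0.054  0.999 -0.   ]
```

```bash
python3 -m jog '{"dp":[[0,0,35],[0,0,70],[0,0,90],[0,0,98],[0,0,99.5],[0,0,99.5],[0,0,99.5],[0,0,99.5],[0,0,99.5],[0,0,99.5],[0,0,99.5],[0,0,99.5]],"delta_rot":[[0,0,0],[0,0,0],[0,0,0],[0,0,0],[0,0,0],[0,0,0],[0,0,0],[0,0,0],[0,0,0],[0,0,0],[0,0,0],[0,0,0]],"gripper":[1,1,1,1,1,0.1,0.1,0.1,0.1,0.1,0.1,0.1]}' 25
```

```text
time: 10.45
position: [0.6315, 0.1664, 0.0305]
tool_rot: [0.688, 0.726, 0.001, 0.001]
ft_force: [2.6, 0.4, 3.7]
grip_width: 0.0555
grip_force: 25.0
```

```bash
python3 -m jog '{"dp":[[-5,-1.5,0],[-17,-5,0],[-30,-9,0],[-43,-13,0],[-56,-17,0],[-69,-20.5,0],[-82,-24.5,0],[-95,-28,0],[-108,-32,0],[-119,-35,0],[-126.6,-37.5,0],[-126.6,-37.5,0]],"delta_rot":[[0,0,0.01],[0,0,0.03],[0,0,0.045],[0,0,0.06],[0,0,0.075],[0,0,0.09],[0,0,0.1],[0,0,0.11],[0,0,0.12],[0,0,0.13],[0,0,0.14],[0,0,0.14]],"gripper":[0.1,0.1,0.1,0.1,0.1,0.1,0.1,0.1,0.1,0.1,0.1,0.1]}' 25
python3 - <<'E'
from h import *
o=robot.get_obs();im=robot.camera('wrist');np.savez('w4.npz',q=o['tool_rot'],p=o['position'])
im2=robot.camera('scene')
print(o['position'],R.from_quat(o['tool_rot']).as_matrix()[:,0].round(3),o['ft_force'])
a=cv2.resize(im,(480,360));b=cv2.resize(im2[90:270,170:350],(360,360),interpolation=cv2.INTER_CUBIC)
cv2.imwrite('pics/w4.png',cv2.resize(np.hstack([a,b])[:,:,::-1],(800,343)));cv2.imwrite('pics/w4r.png',im[:,:,::-1])
E
```

```text
time: 11.65
position: [0.5993, 0.0375, 0.0304]
tool_rot: [0.737, 0.675, 0.0, -0.0]
ft_force: [0.4, 0.4, 5.3]
grip_width: 0.0548
grip_force: 25.0
[0.59933037 0.03752164 0.0304143 ] [0.088 0.996 0.001] [0.35175847 0.42962196 5.27005198]
```

View pics/w4.png

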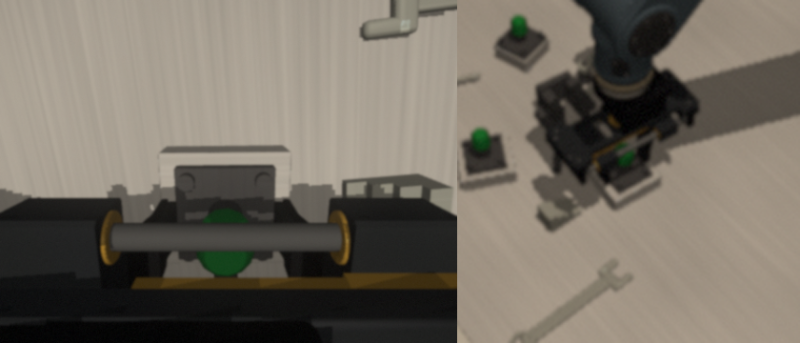

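```bash
python3 -m jog '{"dp":[[-4,0,0],[-12,0.2,0],[-20,0.4,0],[-28,0.6,0],[-36,0.8,0],[-44,1,0],[-52,1.2,0],[-59,1.3,0],[-65,1.4,0],[-70,1.5,0],[-75,1.6,0],[-75,1.6,0]],"delta_rot":[[0,0,0],[0,0,0],[0,0,0],[0,0,0],[0,0,0],[0,0,0],[0,0,0],[0,0,0],[0,0,0],[0,0,0],[0,0,0],[0,0,0]],"gripper":[0.1,0.1,0.1,0.1,0.1,0.1,0.1,0.1,0.1,0.1,0.1,0.1]}' 25
```

```text
time: 12.95
position: [0.594, -0.0361, 0.0304]
tool_rot: [0.737, 0.676, 0.0, -0.001]
ft_force: [0.2, 3.3, 6.4]
grip_width: 0.055
grip_force: 25.0
```

```bash
python3 -m jog '{"dp":[[-3,0,0],[-6,0,0],[-9,0.1,0],[-12,0.1,0],[-15,0.2,0],[-17,0.2,0],[-19,0.3,0],[-21,0.3,0],[-22,0.3,0],[-22,0.3,0]],"delta_rot":[[0,0,0],[0,0,0],[0,0,0],[0,0,0],[0,0,0],[0,0,0],[0,0,0],[0,0,0],[0,0,0],[0,0,0]],"gripper":[0.1,0.1,0.1,0.1,0.1,0.1,0.1,0.1,0.1,0.1]}' 25
```

```text
time: 13.95
position: [0.5923, -0.0571, 0.0304]
tool_rot: [0.737, 0.676, 0.001, -0.001]
ft_force: [-0.4, 5.8, 7.1]
grip_width: 0.0552
grip_force: 25.0
```

```bash
python3 -m jog '{"dp":[[-1,0,0],[-2,0,0],[-3,0,0],[-3,0,0],[-3,0,0]],"delta_rot":[[0,0,0],[0,0,0],[0,0,0],[0,0,0],[0,0,0]],"gripper":[0.1,0.1,0.1,0.1,0.1]}' 25
```

```text
time: 14.45
position: [0.5924, -0.0574, 0.0304]
tool_rot: [0.738, 0.675, 0.002, -0.002]
ft_force: [2.3, 13.9, 7.9]
grip_width: 0.0552
grip_force: 25.0
```

```bash
python3 -m jog '{"dp":[[-1,0,0],[-2,0,0],[0,0,-1],[1,0,-1],[1,0,-1],[1,0,-1],[1,0,-20],[1,0,-60],[1,0,-100]],"delta_rot":[[0,0,0],[0,0,0],[0,0,0],[0,0,0],[0,0,0],[0,0,0],[0,0,0],[0,0,0],[0,0,0]],"gripper":[0.1,0.1,0.1,1,1,1,1,1,1]}' 25
python3 - <<'E'
from h import *
o=robot.get_obs();Rm=R.from_quat(o['tool_rot']).as_matrix()
print((Rm.T@(np.array([.445,-.099,.15])-o['position'])*1000).round(1), o['q'].round(2),Rm[:,0].round(3))
E
```

```text
time: 15.35
position: [0.5913, -0.0614, 0.1295]
tool_rot: [0.737, 0.676, -0.001, -0.002]
ft_force: [0.6, 0.5, 0.5]
grip_width: 0.0859
grip_force: 0.0
[ -50.2 -142.6  -19.9] [-0.29  0.61  1.59 -0.    0.95 -0.2 ] [0.087 0.996 0.   ]
```

```bash
python3 -m jog '{"dp":[[-3,-10,-20],[-8,-25,-20],[-13,-40,-20],[-18,-55,-20],[-24,-70,-20],[-30,-85,-20],[-35,-100,-20],[-40,-115,-20],[-45,-130,-20],[-50,-142,-20],[-50,-142,-20],[-50,-142,-20]],"delta_rot":[[0,0,0.14],[0,0,0.28],[0,0,0.43],[0,0,0.58],[0,0,0.73],[0,0,0.88],[0,0,1.03],[0,0,1.18],[0,0,1.33],[0,0,1.47],[0,0,1.57],[0,0,1.57]],"gripper":[-1,-1,-1,-1,-1,-1,-1,-1,-1,-1,-1,-1]}' 25
python3 - <<'E'
from h import *
o=robot.get_obs();im=robot.camera('wrist');np.savez('w5.npz',q=o['tool_rot'],p=o['position']);s=robot.camera('side')
c=cam('wrist',o);print(o['position'],R.from_quat(o['tool_rot']).as_matrix()[:,0].round(3))
a=cv2.resize(im,(480,360));b=cv2.resize(s[150:240,230:320+10],(400,360),interpolation=cv2.INTER_CUBIC)
cv2.imwrite('pics/w5.png',cv2.resize(np.hstack([a,b])[:,:,::-1],(800,327)));cv2.imwrite('pics/w5r.png',im[:,:,::-1]);cv2.imwrite('pics/w5s.png',s[:,:,::-1])
for n,k in(('pin_head','wrist'),('keeper_tab','wrist'),('post','side'),('pin_head','side')):
    print(n,k,[([round(v) for v in e['rect']],round(e['score'],2)) for e in robot.search_frame(n,k)[:2]])
E
```

```text
time: 16.55
position: [0.4461, -0.0991, 0.1496]
tool_rot: [0.999, -0.043, -0.0, -0.0]
ft_force: [-0.8, 0.2, 0.1]
grip_width: 0.0023
grip_force: 0.0
[ 0.44613877 -0.09905971  0.14961456] [ 0.996 -0.086 -0.001]
pin_head wrist [([238, 42, 264, 145], 0.59)]
keeper_tab wrist [([293, 72, 341, 164], 0.88)]
post side [([262, 164, 291, 195], 0.98), ([305, 146, 319, 174], 0.44)]
pin_head side []
```

View pics/w5.png

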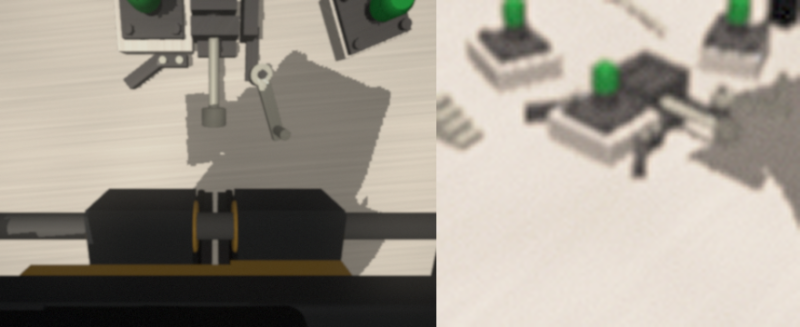

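Run:
```python
from h import *
z=np.load('w5.npz');o={'tool_rot':z['q'],'position':z['p']};c=cam('wrist',o)
print('head outer',ray(c,251,145,.03).round(4),ray(c,251,145,.02).round(4))
t=ray(c,330,156,.06);print('tab',t.round(4))
D=np.array([.588,-.1115]);a=-.086;Rd=np.array([[np.cos(a),-np.sin(a)],[np.sin(a),np.cos(a)]])
print('tab dock',((t[:2]-D)@Rd*1000).round(1),'tcp dock',((z['p'][:2]-D)@Rd*1000).round(1))
```

```text
head outer [ 0.4827 -0.1016  0.03  ] [ 0.4816 -0.1015  0.02  ]
tab [ 0.4728 -0.1599  0.06  ]
tab dock [-110.6  -58.1] tcp dock [-142.4    0.2]
```

```bash
python3 -m jog '{"dp":[[0,0,40],[0,0,80],[0,0,115],[0,0,132],[0,0,136],[8,0,136],[16,0,136],[24,0,136],[30,0,136],[36,0,136],[42,0,136],[42,0,136]],"delta_rot":[[0,0,0],[0,0,0],[0,0,0],[0,0,0],[0,0,0],[0,0,0],[0,0,0],[0,0,0],[0,0,0],[0,0,0],[0,0,0],[0,0,0]],"gripper":[-1,-1,-1,-1,-1,-1,-1,-1,-1,-1,-1,-1]}' 25
```

```text
time: 18.05
position: [0.4903, -0.1025, 0.0139]
tool_rot: [0.999, -0.043, 0.001, 0.0]
ft_force: [0.4, -0.0, -0.4]
grip_width: 0.0001
grip_force: 0.0
```

```bash
python3 -m jog '{"dp":[[4,0,0],[8,0,0],[12,0,0],[16,0,0],[20,0,0],[24,0,0],[28,0,0],[31,0,0],[34,0,0],[34,0,0]],"delta_rot":[[0,0,0],[0,0,0],[0,0,0],[0,0,0],[0,0,0],[0,0,0],[0,0,0],[0,0,0],[0,0,0],[0,0,0]],"gripper":[-1,-1,-1,-1,-1,-1,-1,-1,-1,-1]}' 25
python3 - <<'E'
from h import *
im=robot.camera('wrist');cv2.imwrite('pics/w6r.png',im[:,:,::-1])
print(robot.search_frame('pin_head','wrist')[:2])
E
```

```text
time: 19.05
position: [0.5236, -0.1053, 0.0137]
tool_rot: [0.999, -0.043, 0.001, 0.0]
ft_force: [0.1, -0.4, -0.3]
grip_width: 0.0008
grip_force: 0.1
[{'rect': [225.2, 28.1, 276.9, 235.4], 'score': 0.71}]
```

```bash
python3 -m jog '{"dp":[[2,0,0],[4,0,0],[5,0,0],[6,0,0],[6,0,0]],"delta_rot":[[0,0,0],[0,0,0],[0,0,0],[0,0,0],[0,0,0]],"gripper":[-1,-1,-1,-1,-1]}' 25
```

```text
time: 19.65
position: [0.5289, -0.1056, 0.0136]
tool_rot: [0.999, -0.043, 0.0, 0.0]
ft_force: [0.0, -0.6, 0.5]
grip_width: 0.0001
grip_force: 0.4
```

Run:
```python
from h import *
o=robot.get_obs();im=robot.camera('wrist');s=robot.camera('scene');d=robot.camera('side')
f=lambda a,w,h:cv2.resize(a,(w,h),interpolation=cv2.INTER_CUBIC)
top=np.hstack([f(s[95:195,195:295],300,300),f(d[150:220,250:350],428,300)])
W=f(im[0:260,120:400],323,300)
bot=np.hstack([W,f(im[150:250,190:310],405,300)[:, :405]])
cv2.imwrite('pics/w7.png',np.vstack([top,bot])[:,:,::-1])
```

```text
(no output)
```

View pics/w7.png

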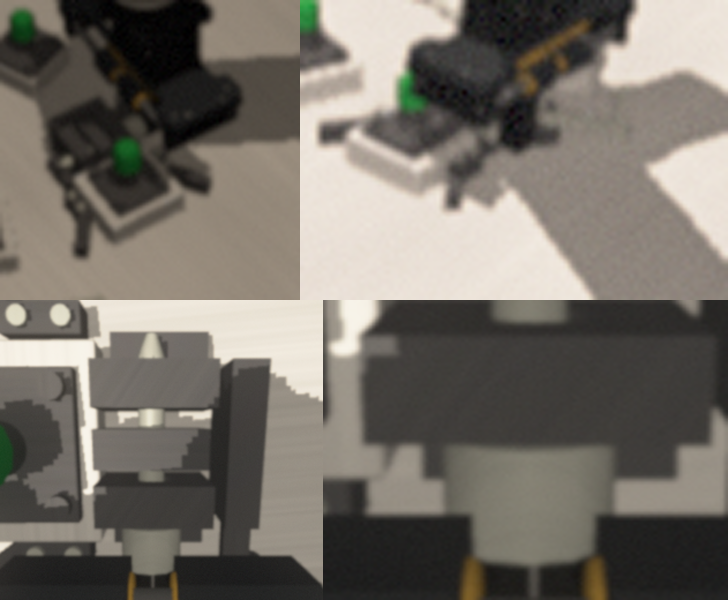

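```bash
python3 -m jog '{"dp":[[1,0,0],[2,0,0],[3,0,0],[3,0,0]],"delta_rot":[[0,0,0],[0,0,0],[0,0,0],[0,0,0]],"gripper":[-1,-1,-1,-1]}' 25
```

```text
time: 20.2
position: [0.5299, -0.1054, 0.0135]
tool_rot: [0.999, -0.042, -0.002, -0.0]
ft_force: [-5.3, -1.4, 2.5]
grip_width: 0.0005
grip_force: 2.4
```

```bash
python3 -m jog '{"dp":[[1,0,0],[2,0,0],[3,0,0],[3,0,0]],"delta_rot":[[0,0,0],[0,0,0],[0,0,0],[0,0,0]],"gripper":[-1,-1,-1,-1]}' 25
```

```text
time: 20.6
position: [0.53, -0.1051, 0.0132]
tool_rot: [0.999, -0.042, -0.005, -0.001]
ft_force: [-10.3, -2.0, 4.8]
grip_width: 0.0005
grip_force: 4.7
```

```bash
python3 -m jog '{"dp":[[-10,0,0],[-25,0,0],[-40,0,-40],[-50,15,-80],[-60,40,-90],[-60,50,-90],[-60,50,-90]],"delta_rot":[[0,0,0],[0,0,0],[0,0,0],[0,0,0],[0,0,0],[0,0,0],[0,0,0]],"gripper":[-1,-1,-1,-1,-0.3,-0.3,-0.3]}' 5
python3 - <<'E'
from h import *
o=robot.get_obs();Rm=R.from_quat(o['tool_rot']).as_matrix()
print((Rm.T@(np.array([.4728,-.1599,.042])-o['position'])*1000).round(1),o['position'],o['q'][5])
E
```

```text
time: 21.3
position: [0.4718, -0.1523, 0.104]
tool_rot: [0.999, -0.044, 0.002, 0.001]
ft_force: [-0.4, -0.3, 0.2]
grip_width: 0.0169
grip_force: 0.0
[ 1.5  7.4 62. ] [ 0.47178206 -0.15234112  0.10399333] 1.119771010400291
```

```bash
python3 -m jog '{"dp":[[1.5,7.5,0],[1.5,7.5,20],[1.5,7.5,45],[1.5,7.5,60],[1.5,7.5,62],[1.5,7.5,62],[1.5,7.5,62],[1.5,7.5,62],[1.5,7.5,62],[1.5,7.5,62],[1.5,7.5,62],[1.5,7.5,62]],"delta_rot":[[0,0,0],[0,0,0],[0,0,0],[0,0,0],[0,0,0],[0,0,0],[0,0,0],[0,0,0],[0,0,0],[0,0,0],[0,0,0],[0,0,0]],"gripper":[-0.1,-0.1,-0.1,-0.1,-0.1,-1,-1,-1,-1,-1,-1,-1]}' 6
python3 - <<'E'
from h import *
o=robot.get_obs();Rm=R.from_quat(o['tool_rot']).as_matrix();p=o['position']
D=np.array([.588,-.1115]);a=-.086;Rd=np.array([[np.cos(a),-np.sin(a)],[np.sin(a),np.cos(a)]])
t=(p[:2]-D)@Rd*1000;v=t-[-60,-45];print(t.round(1),np.hypot(*v),np.degrees(np.arctan2(*v[::-1]))%360,o['q'][5])
a0=np.arctan2(*v[::-1])%(2*np.pi)
for r in np.linspace(0,1,11):
    th=a0+(np.pi/2-a0)*r;q=np.r_[D+Rd@((np.array([-60,-45])+55*np.array([np.cos(th),np.sin(th)]))/1000),p[2]]
    print(round(np.degrees(th)),(Rm.T@(q-p)*1000).round(1)[:2])
E
```

```text
time: 22.5
position: [0.4716, -0.1586, 0.0421]
tool_rot: [0.999, -0.043, 0.0, 0.0]
ft_force: [-0.2, -1.0, 5.2]
grip_width: 0.0097
grip_force: 6.0
[-111.9  -57. ] 53.295846039901576 192.9699571172689 1.1068971605479192
193 [-1.7  0.4]
183 [-3.  -9.4]
172 [ -2.6 -19.3]
162 [ -0.4 -28.9]
152 [  3.5 -38. ]
141 [  8.9 -46.2]
131 [ 15.8 -53.3]
121 [ 23.7 -59.1]
111 [ 32.6 -63.4]
100 [ 42.2 -66. ]
90 [ 52.  -66.9]
```

```bash
python3 -m jog '{"dp":[[-1,-4,0],[-2.5,-9.4,0],[-2.5,-19.3,0],[-0.4,-28.9,0],[3.5,-38,0],[9,-46.2,0],[15.8,-53.3,0],[23.7,-59.1,0],[32.6,-63.4,0],[42.2,-66,0],[50,-67,0],[50,-67,0]],"delta_rot":[[0,0,0.05],[0,0,0.15],[0,0,0.28],[0,0,0.41],[0,0,0.54],[0,0,0.67],[0,0,0.8],[0,0,0.93],[0,0,1.06],[0,0,1.19],[0,0,1.3],[0,0,1.3]],"gripper":[-1,-1,-1,-1,-1,-1,-1,-1,-1,-1,-1,-1]}' 8
python3 - <<'E'
from h import *
o=robot.get_obs();p=o['position'];D=np.array([.588,-.1115]);a=-.086;Rd=np.array([[np.cos(a),-np.sin(a)],[np.sin(a),np.cos(a)]])
t=(p[:2]-D)@Rd*1000;v=t-[-60,-45];print(t.round(1),np.hypot(*v),np.degrees(np.arctan2(*v[::-1]))%360,o['q'][5])
Rm=R.from_quat(o['tool_rot']).as_matrix();print('dock x in tool',(Rm.T@np.r_[Rd[:,0],0]).round(3))
E
```

```text
time: 23.7
position: [0.5276, -0.0949, 0.0418]
tool_rot: [0.769, -0.639, -0.0, -0.001]
ft_force: [0.7, 4.1, 2.9]
grip_width: 0.0099
grip_force: 8.0
[-61.6  11.3] 56.371103701701394 91.61654175228759 2.567231028164999
dock x in tool [ 0.268 -0.963  0.001]
```

```bash
python3 -m jog '{"dp":[[0.5,-2,0],[1,-4,0],[1.5,-6,0],[1.5,-6,0],[1.5,-6,0]],"delta_rot":[[0,0,0],[0,0,0],[0,0,0],[0,0,0],[0,0,0]],"gripper":[-1,-1,-1,-1,-1]}' 12
```

```text
time: 24.2
position: [0.53, -0.0951, 0.0416]
tool_rot: [0.77, -0.638, -0.003, 0.001]
ft_force: [-4.3, 1.9, 6.5]
grip_width: 0.0095
grip_force: 12.0
```

```bash
python3 -m jog '{"dp":[[0.5,-2,0],[1,-4,0],[1,-4,0],[1,-4,0]],"delta_rot":[[0,0,0],[0,0,0],[0,0,0],[0,0,0]],"gripper":[-1,-1,-1,-1]}' 20
python3 - <<'E'
from h import *
o=robot.get_obs();p=o['position'];D=np.array([.588,-.1115]);a=-.086;Rd=np.array([[np.cos(a),-np.sin(a)],[np.sin(a),np.cos(a)]])
t=(p[:2]-D)@Rd*1000;v=t-[-60,-45];print(t.round(1),np.degrees(np.arctan2(*v[::-1])))
E
```

```text
time: 24.6
position: [0.5301, -0.0949, 0.0415]
tool_rot: [0.771, -0.637, -0.007, 0.003]
ft_force: [-12.0, 0.2, 12.3]
grip_width: 0.0097
grip_force: 20.1
[-59.1  11.5] 89.08250130992927
```

```bash
python3 -m jog '{"dp":[[-1,3.5,0],[-1.5,6,0],[-1.5,6,0],[-1.5,6,0],[-1.5,6,0],[-1.5,6,-10],[-1.5,6,-40],[-1.5,6,-80],[-1.5,6,-120],[-1.5,6,-120]],"delta_rot":[[0,0,0],[0,0,0],[0,0,0],[0,0,0],[0,0,0],[0,0,0],[0,0,0],[0,0,0],[0,0,0],[0,0,0]],"gripper":[-1,-1,-0.55,-0.55,-0.55,-0.55,-0.55,-0.55,-0.55,-0.55]}' 8
python3 - <<'E'
from h import *
o=robot.get_obs();print(o['q'].round(2),o['ft_force'],o['position'])
Rm=R.from_quat(o['tool_rot']).as_matrix();print((Rm.T@(np.array([.47,-.1,.30])-o['position'])*1000).round(0))
E
```

```text
time: 25.6
position: [0.5353, -0.0977, 0.1676]
tool_rot: [0.77, -0.638, 0.006, -0.002]
ft_force: [0.8, 0.5, -0.4]
grip_width: 0.0196
grip_force: 0.0
[-0.39  0.49  1.7  -0.    0.94  2.57] [ 0.79505038  0.54521536 -0.41663868] [ 0.53529168 -0.0977411   0.16763844]
[  -9.   63. -133.]
```

```bash
python3 -m jog '{"dp":[[-2,10,-20],[-4,20,-40],[-6,30,-60],[-8,42,-85],[-9,53,-110],[-9,63,-133],[-9,63,-133],[-9,63,-133],[-9,63,-133],[-9,63,-133]],"delta_rot":[[0,0,-0.14],[0,0,-0.28],[0,0,-0.42],[0,0,-0.56],[0,0,-0.7],[0,0,-0.85],[0,0,-1],[0,0,-1.15],[0,0,-1.3],[0,0,-1.3]],"gripper":[-1,-1,-1,-1,-1,-1,-1,-1,-1,-1]}'
python3 - <<'E'
from h import *
o=robot.get_obs();im=robot.camera('wrist');cv2.imwrite('pics/w8.png',im[:,:,::-1]);c=cam('wrist',o);robot.camera('scene');robot.camera('side')
D=np.array([.588,-.1115]);a=-.086;Rd=np.array([[np.cos(a),-np.sin(a)],[np.sin(a),np.cos(a)]])
w=lambda x,y,z:np.r_[D+Rd@(np.array([x,y])/1000),z/1000]
for n in('keeper_tab','pin_head','post','dock','step_block','plain_post','small_post'):
    print(n,[([round(v) for v in e['rect']],round(e['score'],2)) for e in robot.search_frame(n,'wrist')[:2]])
for n in('plain_post','small_post','tall_post','jar','step_block'):
    print(n,'scene',[([round(v) for v in e['rect']],round(e['score'],2)) for e in robot.search_frame(n,'scene')[:1]],'side',[([round(v) for v in e['rect']],round(e['score'],2)) for e in robot.search_frame(n,'side')[:1]])
P=dict(tabtop=(-60,10,63),pivot=(-60,-45,29),armend=(-60,20,29),face=(-48,0,24),cap=(0,55,78),lug=(0,-20,42),blkTL=(38,90,25),blkBL=(-38,90,25),fl1=(28,83,33),fl2=(-28,83,33),fl3=(-28,27,33))
for k,v in P.items():print(k,proj(c,[w(*v)]).round(0)[0])
g=cv2.cvtColor(im,cv2.COLOR_RGB2HSV);m=(g[...,0]>40)&(g[...,0]<85)&(g[...,1]>120);n,l,s,ce=cv2.connectedComponentsWithStats(m.astype(np.uint8))
for i in range(1,n):
    if s[i,4]>40:print('green',s[i],ce[i].round(1))
E
```

```text
time: 26.6
position: [0.4672, -0.0989, 0.2946]
tool_rot: [0.999, -0.043, -0.0, 0.0]
ft_force: [0.1, 0.4, -0.3]
grip_width: 0.0003
grip_force: 0.0
keeper_tab [([238, 102, 296, 120], 0.83)]
pin_head [([245, 25, 263, 102], 0.57)]
post [([176, 30, 270, 94], 0.73)]
dock [([178, 0, 300, 122], 0.95)]
step_block []
plain_post []
small_post [([334, 30, 401, 98], 0.87)]
plain_post scene [([168, 160, 201, 192], 0.81)] side [([241, 146, 268, 173], 0.92)]
small_post scene [([186, 100, 218, 130], 0.68)] side [([303, 145, 319, 173], 0.87)]
tall_post scene [([339, 271, 386, 323], 0.93)] side [([135, 218, 166, 274], 0.6)]
jar scene [([378, 256, 417, 297], 0.68)] side []
step_block scene [([212, 197, 233, 214], 0.51)] side [([224, 176, 242, 189], 0.71)]
tabtop [245. 112.]
pivot [290. 112.]
armend [237. 112.]
face [254. 102.]
cap [201.  53.]
lug [271.  58.]
blkTL [177.  25.]
blkBL [180.  93.]
fl1 [182.  33.]
fl2 [184.  84.]
fl3 [231.  84.]
green [191  44  21  22 351] [200.7  54.8]
green [367  50  27  25 496] [380.6  62.2]
```

```bash
python3 -c "
from rig import robot
print(robot.hand_in())"
```

```text
the job is handed in; nothing more can be done
None
```

The job is done and handed in at about 27 s: the step block was set down beside the lane, the post slid home, the pin pushed through the lug's eye, and the keeper swung shut against its stop. The bystander posts were found where they stood; the jar was seen in one camera only, and the screwdriver and wrench were not rechecked. The hand-in call returned no verdict.

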